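# Complete the pair on the tipping hand-off tray

## Task

The next station tests power-supply modules two at a time, and one module already waits in a lane of the pivoting roller tray. Set the module from the bench gently into the free lane beside it, flat and lengthwise towards the tray's open mouth, and let go, so that the weight of the pair alone tips the tray and both roll down the fixed sloping lane to its end stop; do not drop it in or push the tray down, and leave the other things on the bench where they are.

Things in the scene. Friction and masses are not known exactly. Their poses are not given: they have to be found in the camera images.
- module_bench: Power-supply module lying on the bench, the one to be moved: a bare aluminium box with a grey perforated cover, 105 mm long (its x), 52 mm wide (its y), 36 mm high (the last 15 mm at +x are a lower step, 32 mm high, with a black screw-terminal block), about 250 g. Origin: centre of its underside; z up. Grip it across its width at mid length.
- module_loaded: An identical module that already lies in the other lane of the tray. Origin: centre of its underside; x along its length.
- stand: Fixed aluminium stand of the tray, 225 mm by 250 mm over its bearings, with two upright cheeks 183 mm high that carry the tray's pivot; it also carries the outfeed. Origin: on the bench right under the pivot; x points level from the pivot towards the outfeed (the way the modules go), y to the left of that, z up. The pivot axis is along y, 165 mm above the bench.
- tray (a joint): Tilt of the pivoting tray: 0 = level, at rest on its rear supports; 0.36 rad = mouth fully down. It has two lanes of free black rollers, side by side. Counterweights hold it level under one module; a second one set anywhere beside the first tips it once let go: both roll out of the mouth and down the outfeed to its end stop, and the empty tray swings back to level by itself, all within about 2 s.
- free_lane (a point): Point on the roller tops of the empty lane where the middle of the module's underside should go: 85 mm in front of the pivot, 50 mm to the stand's +y side, 177 mm above the bench while level. It moves with the tray; its x runs along the lane towards the mouth, z is square to the lane. The lane is 95 mm wide (y); the other lane's middle lies 100 mm to the -y side.
- tray_mouth (a point): Middle of the open front edge of the tray, level with the roller tops, 178 mm in front of the pivot. The lanes run back from it 160 mm to a cross fence 8 mm high; side rims 8 mm high stand 99 mm either side of the middle, and a rib 4 mm wide and 4.5 mm high parts the lanes.
- weights_top (a point): Top of the upright rod with the round steel counterweights (56 mm across) at the tray's back end, 82 mm behind the pivot and 88 mm above it while level; it rises and swings forward as the tray tips. If a held module is pressed down 8 mm or more past first contact with its lane, the tray can tip too early and the first module leaves alone.
- outfeed: Fixed sloping roller lane behind the tray's mouth, with two lanes like the tray's, 206 mm long and 203 mm wide, falling at 0.31 rad to an end stop 30 mm high with a rubber face. Origin: middle of its upper end, on the roller tops; x points down the slope, z square to it. A module that has come to rest against the stop has its middle at x = 0.148 m, z = 0.
- side_cutters: Bystander: orange-handled side cutters, 106 mm long, lying on the bench; origin at its underside.
- driver_yellow: Bystander: screwdriver with yellow handle, 170 mm long, lying on the bench; origin at its underside.
- mouse: Bystander: black cordless mouse, 114 mm long; origin at its underside.
- flux_bottle: Bystander: small bottle, 37 mm across, 92 mm high, standing; origin at its underside.
- solder_spool: Bystander: reel of solder, 52 mm across, 33 mm high; origin at its underside.

How it is judged:
By the outcome, as a careful person would: the job done as asked, in the order asked, and still so for the second after the job is handed in, with the robot touching nothing.
It also fails if it takes over 42 s, if anything falls off the work surface, if the arm or the gripper's body presses on something with over 40 N, if the wrist force passes 120 N, or if a joint passes its speed limit or range.

## Robot

A 6-joint arm with a two-finger parallel gripper is mounted at the origin on a cart in front of the work surface, level with it; the furniture and walls round the work are solid. World frame = base frame: x ahead of the robot, y to its left, z up, the work surface at z = 0. Lengths are in m, angles in rad, forces in N, time in s.
With the tool pointing down it reaches from about 0.325 to 0.875 m from the base axis. Payload 4.4 kg.
Tool frame: the origin (TCP) lies on the centre line of the jaws, within the pads' length; the fingertips stand 8 mm ahead of it and the grasp point (between the pads) lies 11 mm behind it; z points along the fingers, y is the direction in which the jaws open and shut (so a half turn about z gives the same grasp; the last joint's range is limited). The gripper opens to 85 mm and grips with 20 to 120 N. Pads are 22 mm wide; open, the fingers measure 114 mm over their backs; the gripper's body (76 mm by 85 mm) begins 54 mm behind the grasp point. The pads swing forward as they close: fully open they stand 13 mm farther back than shut.
Start: joints at [-1.367, 0.207, 1.542, -0, 1.393, -0.15], TCP at [0.199, -0.539, 0.239] pointing down, gripper open.
Joint ranges: [-2.73, 2.73], [-0.86, 2.22], [0.23, 2.46], [-1.11, 4.25], [0.08, 2.63], [-2.82, 2.82]. Speed limits (rad/s): [2.79, 2.79, 3.14, 3.14, 3.14, 3.14].

## Interface

Orientations are given as a unit quaternion [w, x, y, z].
In Python, from rig import robot gives the robot as it stands. Calls block until the motion is done:
- robot.move_to(position, orientation): joint-space move of the TCP to a pose.
- robot.line_to(position, velocity=0.15, attitude=None, max_force=None): straight line of the TCP; attitude=None keeps the orientation; velocity is the mean speed in m/s. With max_force (N) it stops when the force on the tool has changed by that much, and returns True; else False.
- robot.goto_joints(angles): joint-space move.
- robot.let_go() and robot.clamp(newtons=None): open the fingers fully, or close them until they stop; newtons is the grip in N (None keeps the last).
- robot.pause(seconds).
- robot.inverse_kinematics(position, orientation): joint angles nearest the present ones, or None.
- robot.observe(): the state.
- robot.read_camera(name): name is "side" or "top" or "wrist"; returns a dict with "color" (384x512x3 uint8, blue, green, red), "fx", "fy", "cx", "cy" (pixels), "D" ([k1, k2, p1, p2, k3] as OpenCV has them; the pictures are not rectified), "extrinsics" (4x4, takes a point from camera to world coordinates). Camera axes: x right, y down, z forward; pixel columns grow to the right and rows downward; lengths in m; the calibration is good to about 2 mm. A picture is of the moment at which its call begins. There is no depth.
A pose or a line that the arm cannot do raises robot.IKError and nothing moves.
- robot.finish_job(): hands the job in, once; it reports no verdict.
Trained networks look in a picture, given as the dict that the camera call returned (one of the last four; its "shot" number tells which), for a name from the list of things; names that differ only in an ending like _2 or _b are one class to them, and where a whole thing is asked for, a point or a joint stands for the part that bears it (a point fixed in the world has none). Each returns a list of dicts, best first, with "p" (0 to 1); they miss things now and then, are a little off and sometimes report something else, mostly with a low value. They report only what shows in the picture. A call takes as long as a camera call.
- robot.search_frame(picture, name): "location" ([column, row] in pixels, amid what is visible of it).
- robot.pinpoint(picture, name): "location" ([column, row] in pixels: a listed point, or the origin of a listed thing).
The state is a dict: "clock": time; "joint_pos": joint angles; "joint_velocities": joint speeds; "tau": joint torques, N m; "eef_pos": TCP position; "tcp_rot": TCP orientation; "contact_force": force on the tool from outside, world axes, zero at the start; "moment": the same for the moment, N m; "gripper_width": finger opening in m.
Only numpy, scipy, OpenCV 4.12 (cv2) and the standard library are available. Lean on these libraries where they do the work, as an engineer would, in place of code of your own. Each camera call takes 0.05 s, during which the arm holds its last target. There are 200 camera calls.

## Working session

There is one attempt and no reset: what is moved stays moved. The work goes in short steps, each a Python script; the robot and the scene stay as the last script left them, time stands still between calls to the robot, and variables do not carry over. Pictures are saved under pics/ and viewed, about 8 in all and at most 12, crops included, and the job is handed in when it is done.

```bash
mkdir -p pics; cat > h.py <<'E'
import numpy as np, cv2
from rig import robot
def K(p): return np.array([[p['fx'],0,p['cx']],[0,p['fy'],p['cy']],[0,0,1.]])
def ray(p,uv):
    n=cv2.undistortPoints(np.array([[uv]],float),K(p),np.array(p['D'],float))[0,0]
    E=np.array(p['extrinsics']); d=E[:3,:3]@[n[0],n[1],1]; return E[:3,3],d
def atz(p,uv,z):
    o,d=ray(p,uv); return o+d*(z-o[2])/d[2]
def tri(obs):
    A=np.zeros((3,3));b=np.zeros(3)
    for p,uv in obs:
        o,d=ray(p,uv); d=d/np.linalg.norm(d); M=np.eye(3)-np.outer(d,d);A+=M;b+=M@o
    return np.linalg.solve(A,b)
def proj(p,X):
    E=np.linalg.inv(np.array(p['extrinsics']))
    return cv2.projectPoints(np.array(X,float).reshape(-1,3),cv2.Rodrigues(E[:3,:3])[0],E[:3,3],K(p),np.array(p['D'],float))[0].reshape(-1,2)
E
cat > a.py <<'E'
from h import *
P={}
for c in ['top','side']:
    p=P[c]=robot.read_camera(c); cv2.imwrite(f'pics/{c}0.png',p['color'])
    print(c,np.round(np.array(p['extrinsics'])[:3,3],3))
    for n in ['module_bench','module_loaded','stand','free_lane','tray_mouth','weights_top','outfeed','side_cutters','driver_yellow','mouse','flux_bottle','solder_spool']:
        print(n,[(np.round(r['location']).tolist(),round(r['p'],2)) for r in robot.pinpoint(p,n)[:3]])
print(robot.observe()['clock'])
E
python3 a.py; python3 -c "
import cv2,numpy as np
cv2.imwrite('pics/both0.png',cv2.resize(np.vstack([cv2.imread('pics/top0.png'),cv2.imread('pics/side0.png')]),None,fx=.78,fy=.78))"
```

```text
top [ 0.254 -0.052  1.68 ]
module_bench [([300.0, 195.0], 0.77)]
module_loaded [([178.0, 168.0], 0.93)]
stand [([207.0, 195.0], 0.74), ([172.0, 200.0], 0.47), ([311.0, 166.0], 0.16)]
free_lane [([176.0, 196.0], 0.68)]
tray_mouth [([208.0, 194.0], 0.75), ([147.0, 184.0], 0.65), ([349.0, 177.0], 0.56)]
weights_top [([225.0, 186.0], 0.75)]
outfeed [([154.0, 187.0], 0.64)]
side_cutters [([302.0, 246.0], 0.51), ([225.0, 183.0], 0.15)]
driver_yellow [([312.0, 166.0], 0.53)]
mouse [([349.0, 241.0], 0.62)]
flux_bottle [([340.0, 156.0], 0.61)]
solder_spool [([348.0, 177.0], 0.42)]
side [ 0.537 -1.05   0.606]
module_bench [([266.0, 272.0], 0.58)]
module_loaded [([273.0, 161.0], 0.5)]
stand [([261.0, 210.0], 0.78)]
free_lane [([250.0, 158.0], 0.77), ([266.0, 271.0], 0.59), ([272.0, 162.0], 0.53)]
tray_mouth [([261.0, 151.0], 0.56)]
weights_top [([259.0, 155.0], 0.97)]
outfeed [([258.0, 152.0], 0.3)]
side_cutters [([190.0, 273.0], 0.59)]
driver_yellow [([307.0, 282.0], 0.66)]
mouse [([257.0, 156.0], 0.7), ([192.0, 322.0], 0.61)]
flux_bottle [([325.0, 314.0], 0.5)]
solder_spool [([292.0, 316.0], 0.66)]
1.3
```

View pics/top0.png

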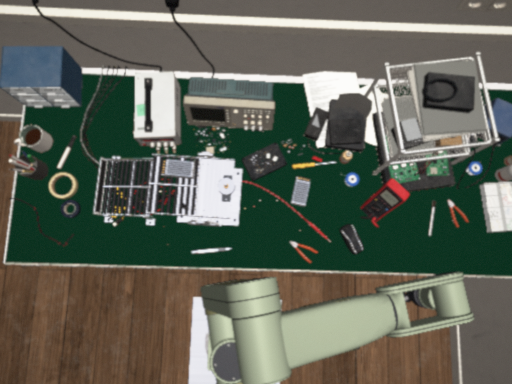

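View pics/side0.png

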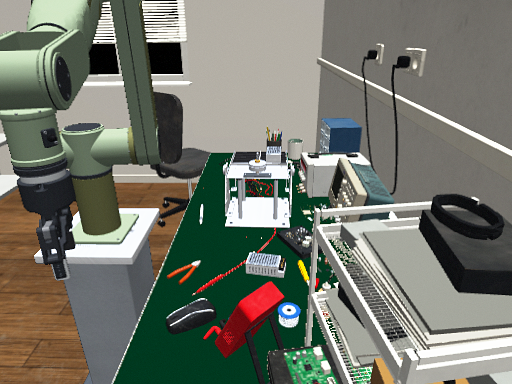

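The top view shows the stand at about (150–240, 155–225) with its outfeed pointing left (+y). The loaded module is at (178,168) and the free lane at (176,196), on the robot side. The bench module is at (300,191), lying almost along x. The side view agrees, with the bench module at (266,265). Next I'll compute poses and look from the wrist.

```bash
cat > b.py <<'E'
from h import *
t=robot.read_camera('top'); s=robot.read_camera('side')
g=lambda p,n:robot.pinpoint(p,n)[0]['location']
for n,z in [('module_loaded',.177),('free_lane',.177),('weights_top',.253),('stand',0),('module_bench',0)]:
    print(n,np.round(atz(t,g(t,n),z),3),'side',np.round(atz(s,g(s,n),z),3))
print('mouth',np.round(atz(t,(147,184),.177),3),'outfeed',np.round(atz(t,g(t,'outfeed'),.177),3))
for n in ['flux_bottle','driver_yellow','solder_spool','mouse','side_cutters']: print(n,np.round(atz(t,g(t,n),0),3))
m=atz(t,g(t,'module_bench'),0)
q=[0,1,0,0]
from scipy.spatial.transform import Rotation as R
def look(x,y,z,name,q):
    robot.move_to([x,y,z],q); w=robot.read_camera('wrist'); cv2.imwrite('pics/'+name,w['color'])
    E=np.array(w['extrinsics']);o=robot.observe()
    print(name,np.round(E,3).tolist(),np.round(o['eef_pos'],3),np.round(o['joint_pos'],2),o['clock'])
    for n in ['module_bench','module_loaded','free_lane','tray_mouth','weights_top']:
        print(n,[(np.round(r['location']).tolist(),round(r['p'],2),np.round(atz(w,r['location'],dict(module_bench=0,weights_top=.253).get(n,.177)),3).tolist()) for r in robot.pinpoint(w,n)[:2]])
look(m[0]-.05,m[1],.35,'w1.png',q)
E
python3 b.py
```

```text
module_loaded [0.58  0.21  0.177] side [0.562 0.208 0.177]
free_lane [0.479 0.215 0.177] side [0.476 0.208 0.177]Traceback (most recent call last):
  File "b.py", line 5, in <module>
    print(n,np.round(atz(t,g(t,n),z),3),'side',np.round(atz(s,g(s,n),z),3))
                                                              ~^^^^^
  File "b.py", line 3, in <lambda>
    g=lambda p,n:robot.pinpoint(p,n)[0]['location']
                 ~~~~~~~~~~~~~~~~~~~^^^
IndexError: list index out of range
```

```bash
python3 - <<'E'
s=open('b.py').read()
s=s.replace("g=lambda p,n:robot.pinpoint(p,n)[0]['location']","g=lambda p,n:(robot.pinpoint(p,n) or [{'location':[256,192]}])[0]['location']")
open('b.py','w').write(s)
E
python3 b.py
```

```text
module_loaded [0.578 0.2   0.177] side [0.575 0.196 0.177]
free_lane [0.473 0.202 0.177] side [0.484 0.222 0.177]
weights_top [0.527 0.044 0.253] side [0.524 0.041 0.253]
stand [ 0.541 -0.056  0.   ] side [0.512 0.306 0.   ]
module_bench [ 0.536 -0.219  0.   ] side [ 0.544 -0.227  0.   ]
mouth [0.526 0.311 0.177] outfeed [0.521 0.291 0.177]
flux_bottle [ 0.68  -0.382  0.   ]
driver_yellow [ 0.649 -0.275  0.   ]
solder_spool [ 0.614 -0.412  0.   ]
mouse [ 0.382 -0.414  0.   ]
side_cutters [ 0.338 -0.229  0.   ]
w1.png [[-0.001, -0.959, -0.283, 0.556], [-1.0, 0.001, -0.0, -0.22], [0.001, 0.283, -0.959, 0.485], [0.0, 0.0, 0.0, 1.0]] [ 0.485 -0.22   0.349] [-0.59  0.05  1.49 -0.    1.6   0.98] 4.325
module_bench [([258.0, 114.0], 0.88, [0.541, -0.223, 0.0]), ([291.0, 37.0], 0.61, [0.655, -0.271, -0.0])]
module_loaded []
free_lane []
tray_mouth []
weights_top [([368.0, 212.0], 0.31, [0.47, -0.313, 0.253])]
```

View pics/w1.png

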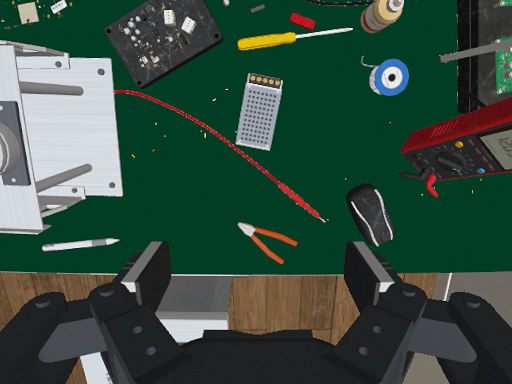

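The wrist view shows the module clear of its neighbours, with corners at about (248,73), (284,80), (270,150) and (236,146) and its terminals facing +x. The red lead lies to its left. I'll segment it for an accurate pose, then look at the tray from near.

```bash
cat > c.py <<'E'
from h import *
w=robot.read_camera('wrist'); im=w['color'].astype(int)
m=((im[...,2]>70)).astype(np.uint8)
m[:65]=0;m[158:]=0;m[:,:228]=0;m[:,292:]=0
m=cv2.morphologyEx(m,cv2.MORPH_CLOSE,np.ones((9,9)))
m=cv2.morphologyEx(m,cv2.MORPH_OPEN,np.ones((9,9)))
c=max(cv2.findContours(m,0,cv2.CHAIN_APPROX_NONE)[0],key=cv2.contourArea)
pts=np.array([atz(w,q,.035)[:2] for q in c[:,0].astype(float)])
r=cv2.minAreaRect((pts*1000).astype(np.float32)); print('module rect mm',r, 'px',cv2.boxPoints(cv2.minAreaRect(c)).round())
src=open('b.py').read().split("def look")[1]; exec("def look"+src.rsplit("look(",1)[0])
look(.44,.19,.42,'w2.png',[0,1,0,0])
E
python3 c.py
```

```text
module rect mm ((538.6661987304688, -219.6608428955078), (58.1594123840332, 118.36738586425781), 78.70824432373047) px [[230. 152.]
 [247.  72.]
 [285.  80.]
 [268. 160.]]
w2.png [[-0.001, -0.959, -0.282, 0.511], [-1.0, 0.001, -0.001, 0.189], [0.001, 0.282, -0.959, 0.555], [0.0, 0.0, 0.0, 1.0]] [0.44  0.189 0.42 ] [ 0.23 -0.08  1.48 -0.    1.74  1.8 ] 6.2167
module_bench [([480.0, 92.0], 0.6, [0.538, -0.221, 0.0])]
module_loaded [([239.0, 46.0], 0.88, [0.578, 0.21, 0.177])]
free_lane [([238.0, 132.0], 0.91, [0.478, 0.212, 0.177])]
tray_mouth [([162.0, 89.0], 0.9, [0.53, 0.304, 0.177])]
weights_top [([405.0, 97.0], 0.88, [0.519, 0.042, 0.253])]
```

View pics/w2.png

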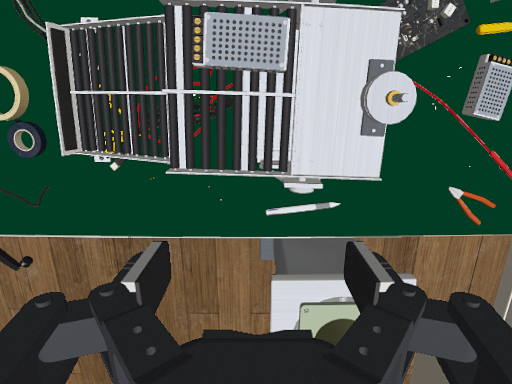

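The tray view shows its mouth on the left at (165,92), the loaded module at (245,40) with terminals towards the mouth, and the free lane empty at about (235,132). The networks' points agree with the known geometry to within about 3 mm. That puts the free lane at (0.477, 0.212) with the stand's x axis at about (0.03, 1). Now the grasp.

```bash
cat > d.py <<'E'
from h import *
from scipy.spatial.transform import Rotation as R
def Q(yaw):
    x,y,z,w=(R.from_euler('z',yaw)*R.from_quat([1,0,0,0])).as_quat(); return [w,x,y,z]
if __name__=='__main__':
    q=Q(-.185); x,y=.540,-.2215
    robot.move_to([x,y,.22],q); robot.line_to([x,y,.06],.15)
    w=robot.read_camera('wrist'); cv2.imwrite('pics/w3.png',w['color'])
    print([(np.round(r['location']).tolist(),np.round(atz(w,r['location'],0),3)) for r in robot.pinpoint(w,'module_bench')[:1]])
    print(robot.observe()['clock'])
E
python3 d.py
```

```text
[([255.0, 208.0], array([ 0.542, -0.222,  0.   ]))]
9.4917
```

View pics/w3.png

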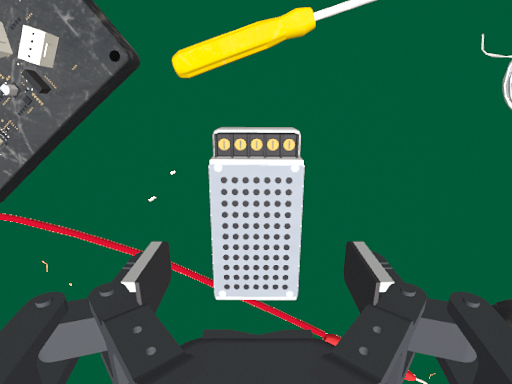

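The module sits centred and square between the jaws, with its outline at (210–303, 128–300). I'll grasp it, lift, and carry it over the lane.

```bash
python3 - <<'E'
from d import *
x,y=.5415,-.2217
print(robot.line_to([x,y,.020],.08,max_force=15))
robot.clamp(45); print(robot.observe()['gripper_width'])
robot.line_to([x,y,.34],.25)
q=Q(np.arctan2(1,.03)); fx,fy=.477,.212
robot.move_to([fx,fy,.36],q)
robot.line_to([fx,fy,.245],.15)
o=robot.observe(); print(o['clock'],o['gripper_width'],np.round(o['eef_pos'],4),o['contact_force'])
w=robot.read_camera('wrist'); cv2.imwrite('pics/w4.png',w['color'])
s=robot.read_camera('side'); cv2.imwrite('pics/s4.png',cv2.resize(s['color'][110:250,190:330],None,fx=4,fy=4))
for n,z in [('module_loaded',.177),('tray_mouth',.177),('weights_top',.253),('free_lane',.177),('module_bench',.225)]:
    print(n,[(np.round(r['location']).tolist(),round(r['p'],2),np.round(atz(w,r['location'],z),3).tolist()) for r in robot.pinpoint(w,n)[:2]])
E
```

```text
False
0.05105453973778293
14.5167 0.050811960299065706 [0.4779 0.2121 0.2461] [ 0.47014922  0.53896921 -1.19670911]
module_loaded [([395.0, 209.0], 0.73, [0.579, 0.207, 0.177])]
tray_mouth [([331.0, 67.0], 0.78, [0.528, 0.306, 0.177])]
weights_top []
free_lane []
module_bench [([256.0, 229.0], 0.92, [0.477, 0.215, 0.225])]
```

View pics/w4.png

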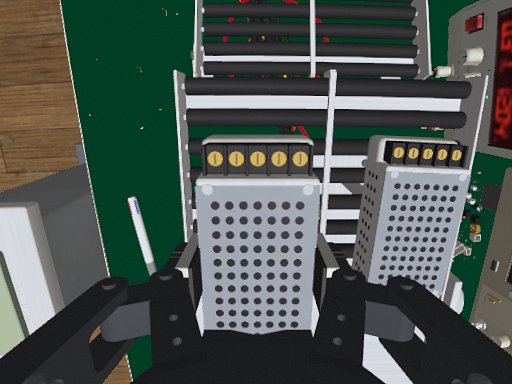

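The module is held level and parallel to the rib, within the free lane (x 178–330 px) and clear of the loaded module. I'll lower it slowly until first contact.

```bash
python3 - <<'E'
from d import *
fx,fy=.477,.212
robot.line_to([fx,fy,.206],.1)
f0=robot.observe()['contact_force'][2]
hit=robot.line_to([fx,fy,.194],.015,max_force=1.5)
o=robot.observe(); print(hit,f0,o['contact_force'],np.round(o['eef_pos'],4),o['clock'])
w=robot.read_camera('wrist'); cv2.imwrite('pics/w5.png',w['color'])
print([(np.round(atz(w,r['location'],.177),3).tolist(),r['p']) for n in ('module_loaded','tray_mouth') for r in robot.pinpoint(w,n)[:1]])
E
```

```text
True -1.6802384353274566 [ 1.06107286 -0.40220046 -1.2964497 ] [0.4763 0.2118 0.1963] 16.0
[([0.575, 0.208, 0.177], 0.69)]
```

View pics/w5.png

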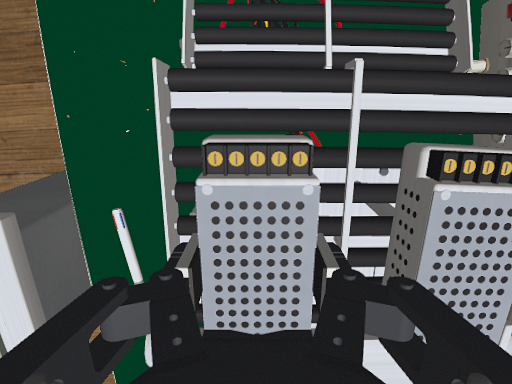

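It stopped at 0.1963, which is the expected contact height to within 1 mm. The force signal is faint, so I'll confirm with a further 1.5 mm, then release and rise.

```bash
python3 - <<'E'
from d import *
fx,fy=.477,.212
hit=robot.line_to([fx,fy,.1948],.01,max_force=3)
o=robot.observe(); print(hit,o['contact_force'],np.round(o['eef_pos'],4),o['clock'])
E
```

```text
False [-0.26053365  0.42034855 -1.78143303] [0.4767 0.2119 0.1943] 16.4667
```

```bash
cat > e.py <<'E'
from d import *
fx,fy=.477,.212
def avg(n=12):
    F=[]
    for _ in range(n): robot.pause(.02); F.append(robot.observe()['contact_force'])
    return np.mean(F,0),np.std(F,0)
E
python3 - <<'E'
from e import *
for z in (.1948,.1938,.1928):
    robot.line_to([fx,fy,z],.01); m,s=avg(); o=robot.observe()
    print(z,m.round(2),s.round(2),o['eef_pos'][2].round(4),o['clock'])
    if m[2]>-.8: break
E
```

```text
0.1948 [-0.4   0.02 -1.34] [0.63 0.6  0.34] 0.1948 16.9167
0.1938 [ 0.01 -0.04 -1.56] [0.57 0.51 0.45] 0.1938 17.3667
0.1928 [-0.13 -0.06 -1.66] [0.45 0.47 0.73] 0.1927 17.8167
```

```bash
python3 - <<'E'
from e import *
s=robot.read_camera('side'); cv2.imwrite('pics/s6.png',cv2.resize(s['color'][130:240,200:320],None,fx=5,fy=5,interpolation=cv2.INTER_CUBIC))
E
```

```text
(no output)
```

View pics/s6.png

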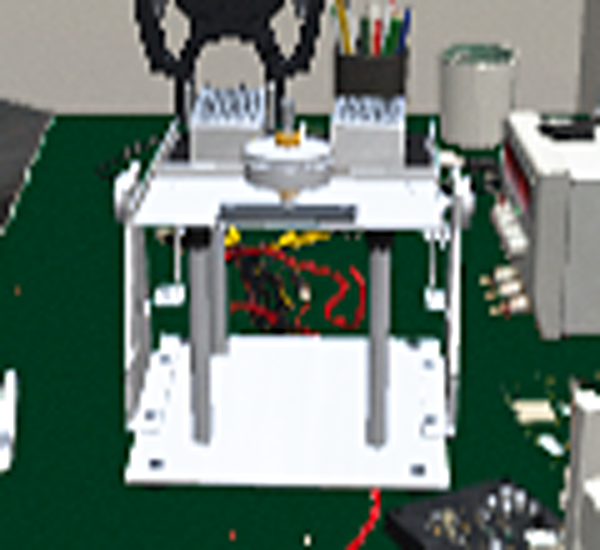

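In this side view, the held module's top runs to row 85 and the loaded one's only to row 95. So either the held module isn't down yet, or the tray has started to tip. I'll compare with the picture from before lowering.

```bash
python3 - <<'E'
from e import *
s=robot.read_camera('side'); b=cv2.resize(s['color'][110:250,190:330],None,fx=4,fy=4)
a=cv2.imread('pics/s4.png'); i0=cv2.resize(cv2.imread('pics/side0.png')[110:250,190:330],None,fx=4,fy=4)
# weights / loaded-module / tray-rear shifts vs start (px)
g=lambda i:cv2.cvtColor(i,cv2.COLOR_BGR2GRAY).astype(np.float32)
s0=cv2.imread('pics/side0.png')
for n,(r0,r1,c0,c1) in dict(weights=(156,171,247,268),loaded=(147,164,266,283),base=(195,230,222,292)).items():
    print(n,cv2.phaseCorrelate(g(s0)[r0:r1,c0:c1],g(s['color'])[r0:r1,c0:c1],cv2.createHanningWindow((c1-c0,r1-r0),cv2.CV_32F)))
v=np.hstack([x[60:300,40:440] for x in (i0,b)]); cv2.imwrite('pics/cmp.png',v)
E
```

```text
weights ((0.2717798145830752, -2.2512287171510703), 0.6511054793993633)
loaded ((-0.39308107404938575, 0.47817406155596665), 0.6253597386825231)
base ((0.011340280149369164, -0.005798905123459264), 1.0020867862083294)
```

View pics/cmp.png

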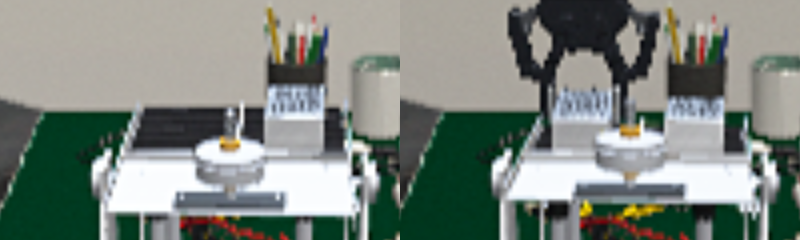

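The base hasn't moved but the counterweights have risen about 2 px, so the module is already in contact and has pushed the tray slightly. I'll back up at once until the tray is level again.

```bash
cat >> e.py <<'E'
g=lambda i:cv2.cvtColor(i,cv2.COLOR_BGR2GRAY).astype(np.float32)
s0=cv2.imread('pics/side0.png')
def shift():
    s=robot.read_camera('side')['color']; r=[]
    for r0,r1,c0,c1 in ((154,173,246,269),(170,184,215,285)):
        r.append(round(cv2.phaseCorrelate(g(s0)[r0:r1,c0:c1],g(s)[r0:r1,c0:c1],cv2.createHanningWindow((c1-c0,r1-r0),cv2.CV_32F))[0][1],2))
    return r,s
E
python3 - <<'E'
from e import *
print(shift()[0])
for z in (.1948,.1965,.198,.1995,.201):
    robot.line_to([fx,fy,z],.02); robot.pause(.1); m,sd=avg(5)
    r,s=shift(); print(z,r,m.round(2),robot.observe()['clock'])
    if r[0]>-.15: break
w=robot.read_camera('wrist'); s=robot.read_camera('side')
cv2.imwrite('pics/w7.png',w['color'])
print([(np.round(atz(w,r['location'],.177),3).tolist(),r['p']) for n in ('module_loaded','tray_mouth') for r in robot.pinpoint(w,n)[:1]])
E
```

```text
[-2.45, 9.0]
0.1948 [-1.53, -1.33] [-0.18  0.1  -1.54] 18.45
0.1965 [-0.86, -0.24] [-0.05 -0.1  -0.67] 18.9333
0.198 [0.0, 0.42] [ 0.43 -0.29 -1.89] 19.4167
[([0.577, 0.209, 0.177], 0.75), ([0.528, 0.304, 0.177], 0.74)]
```

View pics/w7.png

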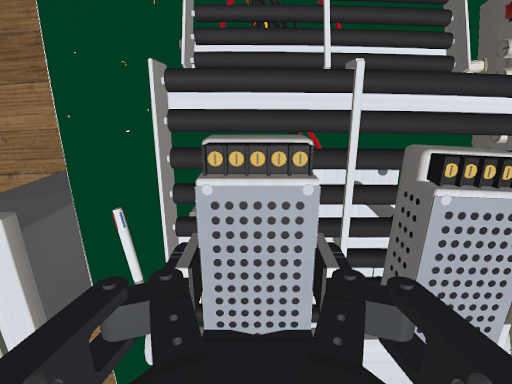

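The tray is level again and the loaded module hasn't moved. First contact is at a TCP height of about 0.198. I'll settle to 0.1972, release, wait a moment and rise.

```bash
python3 - <<'E'
from e import *
robot.line_to([fx,fy,.1972],.01); robot.pause(.1); print(shift()[0],robot.observe()['eef_pos'].round(4))
robot.let_go(); print(robot.observe()['clock'],robot.observe()['gripper_width'])
robot.line_to([fx,fy,.36],.15)
robot.pause(1.5)
w=robot.read_camera('wrist'); s=robot.read_camera('side'); t=robot.read_camera('top')
cv2.imwrite('pics/w8.png',w['color'])
for n in ('module_bench','module_loaded','tray_mouth','outfeed'):
  for p,l in((w,'w'),(t,'t')):
    print(n,l,[(np.round(r['location']).tolist(),np.round(atz(p,r['location'],.13),3).tolist(),round(r['p'],2)) for r in robot.pinpoint(p,n)[:2]])
print(shift()[0],robot.observe()['clock'])
cv2.imwrite('pics/f8.png',np.hstack([cv2.resize(w['color'],(400,300)),cv2.resize(t['color'][130:250,60:220],(400,300))]))
E
```

```text
[0.15, 0.25] [0.477  0.212  0.1973]
20.4583 0.08547804438874343
module_bench w []
module_bench t [([111.0, 202.0], [0.469, 0.441, 0.13], 0.65)]
module_loaded w []
module_loaded t [([118.0, 169.0], [0.585, 0.424, 0.13], 0.67)]
tray_mouth w [([303.0, 82.0], [0.532, 0.307, 0.13], 0.62), ([256.0, 172.0], [0.473, 0.202, 0.13], 0.58)]
tray_mouth t []
outfeed w [([293.0, 81.0], [0.52, 0.308, 0.13], 0.85)]
outfeed t [([155.0, 191.0], [0.512, 0.294, 0.13], 0.82)]
[-0.0, 0.33] 23.7917
```

View pics/f8.png

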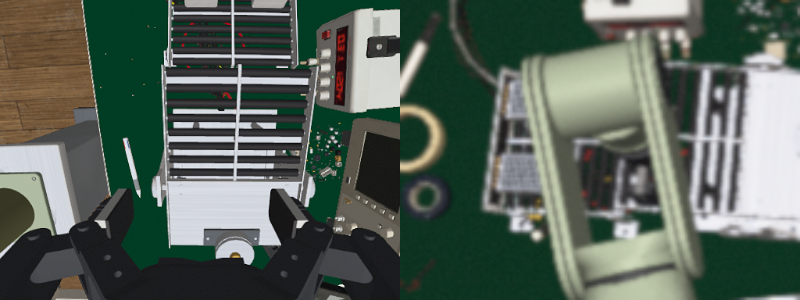

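The tray is empty and level, and both modules show near the end stop, partly hidden by the arm. I'll move the arm aside and confirm.

```bash
python3 - <<'E'
from e import *
robot.move_to([.40,-.02,.40],Q(0)); robot.pause(.3)
t=robot.read_camera('top')
for n in ('module_bench','outfeed'):
    print(n,[(np.round(r['location'],1).tolist(),np.round(atz(t,r['location'],.12),3).tolist(),round(r['p'],2)) for r in robot.pinpoint(t,n)[:3]])
for n in ['side_cutters','driver_yellow','mouse','flux_bottle','solder_spool']: print(n,[np.round(atz(t,r['location'],0),3) for r in robot.pinpoint(t,n)[:1]])
cv2.imwrite('pics/f9.png',cv2.resize(t['color'][140:240,80:260],None,fx=4,fy=4)); print(robot.observe()['clock'])
E
```

```text
module_bench [([114.5, 201.7], [0.471, 0.431, 0.12], 0.93)]
outfeed [([155.6, 188.9], [0.52, 0.294, 0.12], 0.93)]
side_cutters [array([ 0.335, -0.229,  0.   ])]
driver_yellow [array([0.543, 0.328, 0.   ])]
mouse [array([ 0.376, -0.404,  0.   ])]
flux_bottle [array([ 0.678, -0.386,  0.   ])]
solder_spool [array([ 0.618, -0.412,  0.   ])]
25.4667
```

View pics/f9.png

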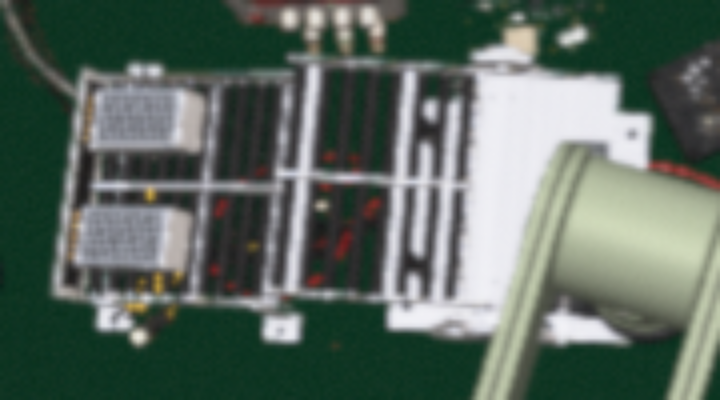

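```bash
python3 -c "
from rig import robot
print(robot.finish_job(), robot.observe()['clock'])"
```

```text
the job is handed in; nothing more can be done
the job is handed in; nothing more can be done
```

The module from the bench went into the free lane and was let go. The pair tipped the tray and both rolled down to the outfeed's end stop. I handed the job in about 25.5 s into the 42 s allowed.

- **Last checks:** the final top picture shows both modules lying side by side at the end stop, the tray empty and the robot touching nothing. The tray had swung back to level (counterweights 0.0 px from their starting position). The side cutters, mouse, bottle and spool were found within about 10 mm of their first positions, and the arm did not go near them.
- **Went wrong on the way:** the force sensor did not show first contact clearly. I pressed about 5 mm past it (8 mm is the limit), which tilted the tray slightly. I saw this in the side picture and backed up until the tray was level; the loaded module had not moved. I then set the module down about 1 mm below contact height and released it.
- **Disagreed or unconfirmed:**
  - In the last check the network put the yellow screwdriver on the tray, at (0.54, 0.33). I take that as a false report, since the arm never went near the screwdriver, but I did not check it again.
  - At 0.1972, just before release, the side camera showed the tray level. Contact there rests on the heights measured while backing up, not on the force reading.

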